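# Set the stirrer to speed 6 by fingertip and start it

## Robot

A 7-joint arm with a two-finger parallel gripper is mounted at the origin on the work surface. World frame = base frame: x ahead of the robot, y to its left, z up, the work surface at z = 0. Lengths are in m, angles in rad, forces in N, time in s.
With the tool pointing down it reaches from about 0.4 to 0.875 m from the base axis. Payload 19.3 kg.
Tool frame: the origin (TCP) lies midway between the tips of the shut fingers; the grasp point (between the pads) lies 19 mm behind it (bot.pinch_z is the distance from the TCP to the grasp point, in m); z points along the fingers, y is the line along which they close (so a half turn about z gives the same grasp; the last joint's range is limited). The gripper opens to 85 mm and grips with 20 to 120 N. Pads are 22 mm wide; open, the fingers measure 114 mm over their backs; the gripper's body (76 mm by 85 mm) begins 54 mm behind the grasp point. The pads swing forward as they close: fully open they stand 13 mm farther back than shut.
Start: joints at [-0.07, 0.521, -0.036, 1.599, 0.021, 1.021, -0.113], TCP at [0.625, -0, 0.196] pointing down, gripper open.
Joint ranges: [-2.91, 2.91], [-0.3, 2.13], [-1.5, 1.42], [0.17, 2.43], [-1.26, 4.41], [0.16, 1.93], [-2.52, 2.52]. Speed limits (rad/s): [1.89, 1.89, 2.39, 2.39, 3.01, 3.01, 3.01].

## Interface

Orientations are given as [roll, pitch, yaw] about the fixed x, y, z axes, in that order (R = Rz(yaw) Ry(pitch) Rx(roll)).
In Python, from workcell import observe, viewer, bot gives the robot as it stands. The module is installed in compiled form; this text tells all that it offers.
- The arm moves only by the tool play_rows, never from a script. Its argument "motion" is a list of rows, each a list of 7 numbers: the shift along the tool's x, y, z in cm, then the turn, a rotation vector about the tool's x, y, z in rad, then the opening, from -1 (shut) to 1 (fully open), so that 0 is half open. A call has exactly 5 rows; each row is the pose to reach, as a shift and turn from the pose commanded when the call began, along the tool's axes at that moment; what a row does not reach only later rows make up. A row lasts 1/10 s, in which the tool goes at most 50 mm and 8.59 degrees, less where a joint would pass 70% of its speed; a pose out of reach is approached as far as the arm can. A call with a gripper value outside its range is refused whole. The fingers move at their own pace and stop on an object; "squeeze" is the grip in N (left out, the last holds). Time passes only in rows, so rows that repeat a pose let the fingers close, or fill a call up. It gives the time, the measured TCP pose, the force, the opening and the grip force at its end, in the units of the state.
- observe(): the state, without advancing time (a new reading comes with each control period).
- viewer.grab_frame(name): name is "scene" or "side" or "wrist"; returns (picture, depth): 384x512x3 uint8, red, green, blue; 384x512 float32, m along the optical axis (not along the pixel's ray), 0 where there is no reading.
- viewer.camera_info(name): a dict with "fx", "fy", "cx", "cy" (pixels), "R" (3x3) and "t" (3): a world point X has camera coordinates R X + t. Camera axes: x right, y down, z forward; pixel columns grow to the right and rows downward; lengths in m; the calibration is good to about 2 mm. A picture is of the moment at which its call begins: read the wrist's pose just before it. camera_info takes no time and is no camera call; for the wrist camera it gives the pose at the moment of the call.
- bot.job_done(): hands the job in; it is judged then, once.
The state is a dict: "clock": time; "qpos": joint angles; "qd": joint speeds; "joint_efforts": joint torques, N m; "position": TCP position; "tool_rot": TCP orientation; "force": force on the tool from outside, world axes, zero at the start; "moment": the same for the moment, N m; "grip_width": finger opening in m; "finger_force": force on a finger pad.
Only numpy, scipy, OpenCV 4.12 (cv2) and the standard library are available. Lean on these libraries where they do the work, as an engineer would, in place of code of your own. Each camera call takes 0.05 s, during which the arm holds its last target. There are 200 camera calls.

## Task

Get the sample bottles stirring: push the pointer of the stirrer's speed dial (the middle dial, blue with a black pointer) round clockwise with a fingertip, click by click, to speed 6, counting the red dot as 0 and not going past 6. Then press the green start button right in and let it go. Do not pinch the dial, do not press start before the speed is set, and leave the heat dial, the bottles and everything else on the table where it is.

Things in the scene. Friction and masses are not known exactly. Their poses are not given: they have to be found in the camera images.
- stirrer: four-place stirring hotplate, cream, fixed, 300 mm (own x) by 340 mm (own y). Origin under its centre; own x points away from the operator, y to his left, z up. Control deck: the strip at own x -148 to -32 mm, top 60 mm above the table. Behind it lies the pale plate, top 88 mm. Control row at own x -92: heat dial at own y +112, speed dial 0, start button -112. Jars stand on the plate at own x 88 to 112
- speed_dial (a joint): speed dial, rad, 0 with the pointer at the red dot, growing clockwise seen from above. It clicks into a detent every 30 degrees: speed n reads 0.5236 n, n = 0 to 9, with end stops. Pushed past half-way it snaps on by itself into the next detent. It starts at some speed from 0 to 4. Turning takes about 0.08 N m, some 3 N near the pointer's end; let go, it stays in its detent
- dial_axis (a point): the speed dial's upright axis at the deck's height. Blue skirt 60 mm in diameter, top 6 mm above this point; on it a black straight bar pointer 14 mm wide, from 24 mm behind the axis to 34 mm in front, flat upright flanks from 6 to 28 mm above this point, white line on top at the pointing end. Free deck for 85 mm either side along the row; the raised plate's edge is 66 mm away on the far side
- off_dot (a point): the red dot (speed 0) printed on the deck, 44 mm from the dial's axis, 135 degrees anticlockwise of the stirrer's own +x seen from above. Nine dark dots, growing in size, follow it clockwise every 30 degrees on the same circle for speeds 1 to 9; so speed 6 lies 45 degrees clockwise of own +x
- pointer_tip (a point): end of the pointer, at the middle of its upper edge: 34 mm from the dial's axis and 28 mm above the deck; it turns with the dial
- flank_rear: the anticlockwise half of the pointer (the flank that is pushed to turn the dial clockwise); its origin is on the dial's axis at the deck's height and its own x runs along the pointer towards the pointing end
- flank_front: the clockwise half of the pointer, same origin and axes; touched only when the dial is pinched, turned back or struck from above
- start (a joint): travel of the green start button in m: 0 out, 0.006 fully in; a spring returns it. About 5 N hold it fully in
- start_top (a point): centre of the top face of the green start button, 26 mm in diameter, pressed straight down; its top stands 22 mm above the deck, in a black collar 42 mm in diameter and 12 mm high; it moves down with the button
- heat_mark (a point): outer end of the orange line on top of the heat dial, a plain round grey knob 42 mm in diameter, top 18 mm above the deck, without clicks; this point is 18 mm from its axis and turns with it. Leave it alone
- bottle1: amber glass sample jar with a blue screw cap, 52 mm diameter, 95 mm tall, loose, standing on the stirrer's plate; origin at the centre of its underside. Leave it alone
- bottle2: amber glass sample jar with a blue screw cap, 52 mm diameter, 95 mm tall, loose, standing on the stirrer's plate; origin at the centre of its underside. Leave it alone
- bottle3: amber glass sample jar with a red screw cap, 52 mm diameter, 95 mm tall, loose, standing on the stirrer's plate; origin at the centre of its underside. Leave it alone
- mug: white mug, 82 mm in diameter and 95 mm tall, handle towards its own +y; origin at the centre of its underside. Leave it alone
- tub: round red tub with a red lid, 68 mm in diameter, 70 mm tall; origin at the centre of its underside. Leave it alone
- seal_box: flat pale box of seal rings, 75 x 55 x 20 mm; origin at the centre of its underside. Leave it alone
- spatula: slim laboratory spatula, black handle and narrow steel blade, lying on the table, 180 mm long along its own x, blade towards +x, origin under its middle. Leave it alone
- cone_plate: steel measuring disc 50 mm in diameter with an upright shaft and coupling, 62 mm tall; origin at the centre of its underside. Leave it alone

How it is judged:
On the way, in this order (a step that is already met when the one before it is completed fails the run):
1. the speed dial has clicked into position 6 (value of joint speed_dial between 3.0116 and 3.2716 rad), for 0.2 s.
2. the start button is pressed in with the dial at 6 (all of step 1 and value of joint start above 0.0045 m), for 0.05 s.
At the end, for the whole second after the job is handed in: the speed dial rests in detent 6 (3.14 rad, within 0.13 rad) and the start button, pressed after that by more than 4.5 mm, is out again (within 1 mm) (all of step 1 and value of joint start below 0.001 m and velocity of joint speed_dial between -0.05 and 0.05 rad/s); the robot touches nothing.
It fails at once if the speed dial is turned past 6 towards 7 (value of joint speed_dial above 3.4296 rad).
It fails at once if the start button is pressed while the dial is not at 6 (value of joint start above 0.003 m and not (value of joint speed_dial between 2.9416 and 3.3416 rad)).
It fails at once if the pointer is pinched between two fingers (over 2 N on both flanks at once) (contact force between the fingers and flank_rear above 2 N and contact force between the fingers and flank_front above 2 N).
It fails at once if the heat dial is turned (its mark moves more than 4 mm) (distance of heat_mark from where it was at the start of the episode above 0.004 m).
It fails at once if a bottle or another loose thing is lifted, tipped or shifted by more than 15 mm (distance of any of bottle1, bottle2, bottle3, mug, tub, seal_box, spatula, cone_plate from where it was at the start of the episode above 0.015 m).
It also fails if it takes over 51 s, if anything falls off the work surface, if the arm or the gripper's body presses on something with over 40 N, if the wrist force passes 120 N, or if a joint passes its speed limit or range.

## Working session

There is one attempt and no reset: what is moved stays moved. The work goes in short steps, Python scripts to look and compute and a tool call to move; the robot and the scene stay as the last step left them, time stands still between calls to the robot, and variables do not carry over. Pictures are saved under pics/ and viewed, at most 10 in all, crops included, and the job is handed in when it is done.

Besides the shell and the picture viewer there is one more tool, called as name([rows], argument=value, ...), one row to a line, values as JSON. play_rows: Moves the arm, as the interface text tells. Its arguments: {"type":"object","properties":{"motion":{"type":"array"},"squeeze":{"type":"number"}},"required":["motion"]}

```bash
mkdir -p pics
cat > h.py <<'E'
import numpy as np, cv2
from workcell import observe, viewer, bot
def grab(n):
    c=viewer.camera_info(n); p,d=viewer.grab_frame(n); return p,d,c
def ray(c,u,v,z):
    R=np.array(c["R"]);t=np.array(c["t"]);o=-R.T@t
    d=R.T@np.array([(u-c["cx"])/c["fx"],(v-c["cy"])/c["fy"],1]); return o+d*(z-o[2])/d[2]
E
python3 - <<'E'
from h import *
ims=[]
for n in ["scene","wrist"]:
    p,d,c=grab(n); np.savez(f"{n}0.npz",p=p,d=d,**{k:np.array(v) for k,v in c.items()})
    cv2.imwrite(f"pics/{n}0.png",p[:,:,::-1]); print(n,c["fx"],-np.array(c["R"]).T@c["t"])
s=observe(); print(s["position"],s["tool_rot"],s["clock"],s["grip_width"])
E
```

```text
scene 438.0950099110341 [1.4014784  0.03910075 1.02182147]
wrist 301.2387979863063 [0.62564192 0.07722717 0.37325404]
[ 6.24672157e-01 -5.00257849e-05  1.95307541e-01] [-3.14060366e+00  4.85651736e-05  1.57071865e+00] 0.1 0.08555105933513966
```

View pics/scene0.png

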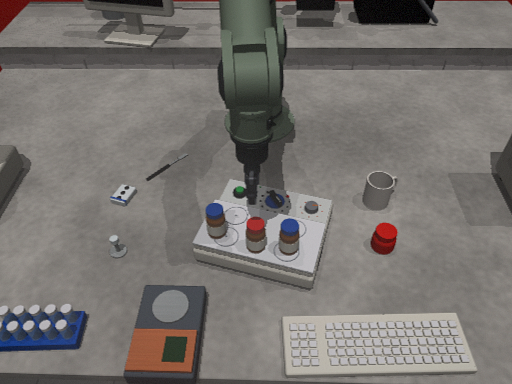

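View pics/wrist0.png

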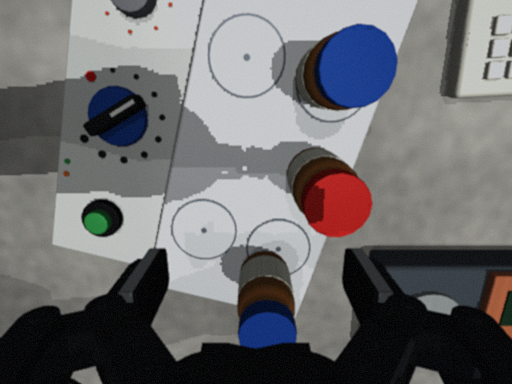

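The wrist view shows the dial at about (117,116), the red dot at (91,76), the pointer aimed up-right near dot 3 (155,94), and the start button at (96,223). The heat dial is at (133,5). Next I'll measure these.

Run:
```python
from h import *
z=np.load("wrist0.npz"); p=z["p"].astype(int); c=z
r,g,b=p[...,0],p[...,1],p[...,2]
def cent(m,lo=0):
    n,l,s,ce=cv2.connectedComponentsWithStats(m.astype(np.uint8)); return [(ce[i],s[i,4]) for i in range(1,n) if s[i,4]>lo]
W=np.zeros(r.shape,bool); W[60:165,75:172]=1
red=cent((r>120)&(g<70)&W,8); print("red",red)
dark=cent((r<60)&(g<60)&(b<60)&W,6)
pts=[ray(c,*red[0][0],.06)]
for q,a in dark:
    print(q,a)
    if a<90: pts.append(ray(c,*q,.06))
P=np.array(pts)[:,:2]
A=np.c_[2*P,np.ones(len(P))]; s=np.linalg.lstsq(A,(P**2).sum(1),rcond=None)[0]
ctr=s[:2]; print("ctr",ctr,"R",np.sqrt(s[2]+ctr@ctr))
ang=np.degrees(np.arctan2(*(P-ctr).T[::-1])); print(np.round(ang,1), "yaw from red", ang[0]-135)
wh=cent((r>150)&(g>150)&(b>150)&W&(np.hypot(*(np.indices(r.shape)-np.array([116,117])[:,None,None]))<30),10)
for q,a in wh: 
    X=ray(c,*q,.088)[:2]; print("white",q,a,X,np.degrees(np.arctan2(*(X-ctr)[::-1])),np.linalg.norm(X-ctr))
G=np.zeros_like(W);G[190:250,60:130]=1
for q,a in cent((g>90)&(r<80)&(b<110)&G,20):
    X=ray(c,*q,.082); print("green",q,a,X, np.linalg.norm(X[:2]-ctr), np.degrees(np.arctan2(*(X[:2]-ctr)[::-1]))+90)
print(z["d"][120,60],z["d"][60,90], ray(c,256,192,0))
```

```text
red [(array([88.3, 72.1]), np.int32(10))]
[112.15789474  69.84210526] 19
[135.76190476  76.38095238] 21
[121.          87.85714286] 7
[118.0134014  118.51308232] 1567
[153.91666667  94.08333333] 24
[161.6  116.96] 25
[ 84.01639344 138.13114754] 61
[157.78125 138.90625] 32
[101.72727273 153.79545455] 44
[143.86486486 154.24324324] 37
[123.30555556 159.5       ] 36
ctr [0.48634344 0.05809173] R 0.04325818822638807
[ 118.    89.    59.3   75.8   29.8    0.3 -150.9  -29.5 -120.5  -59.5
  -90.1] yaw from red -16.965930548360532
green [ 95.38095238 223.05820106] 378 [ 0.45778619 -0.04833805  0.082     ] 0.11019444234782409 -15.019822499983832
0.3641795 0.28951034 [ 0.62626701 -0.0399612   0.        ]
```

Run:
```python
from h import *
c=z=np.load("wrist0.npz"); p=z["p"]
q=np.array([[112.16,69.84],[135.76,76.38],[153.92,94.08],[161.6,116.96],[157.78,138.9],[143.86,154.24],[123.3,159.5],[101.73,153.8],[84.02,138.13]])
P=np.array([ray(c,*x,.06)[:2] for x in q])
A=np.c_[2*P,np.ones(9)]; s=np.linalg.lstsq(A,(P**2).sum(1),rcond=None)[0]; ctr=s[:2]
ang=np.degrees(np.arctan2(*(P-ctr).T[::-1])); yaw=(ang-(105-30*np.arange(9)))
print(ctr,np.sqrt(s[2]+ctr@ctr),yaw,np.median(yaw))
X=p.astype(int); m=(X.min(2)>110); m[:88]=0;m[130:]=0;m[:,:95]=0;m[:,145:]=0
ys,xs=np.nonzero(m); print(len(xs))
W=np.array([ray(c,x,y,.088)[:2] for x,y in zip(xs,ys)]); r=np.linalg.norm(W-ctr,axis=1); W=W[r<.037]
vx,vy,x0,y0=cv2.fitLine(W.astype(np.float32),2,0,.01,.01).ravel(); print("line",np.degrees(np.arctan2(vy,vx)),x0-ctr[0],y0-ctr[1],len(W))
pr=(W-ctr)@[vx,vy]; print(pr.min(),pr.max())
np.savez("dial.npz",ctr=ctr,yaw=np.median(yaw))
cv2.imwrite("pics/crop.png",cv2.resize(p[50:250,50:200,::-1],None,fx=3,fy=3,interpolation=2))
```

```text
[0.48690574 0.05869729] 0.04394950247490575 [-15.30172471 -15.45852935 -15.56870238 -15.45712473 -15.58818631
 -15.53650806 -15.86602287 -15.70849958 -15.5989598 ] -15.56870237507881
60
line 29.293064 0.01640100876168621 0.009316966117214637 60
0.006745657892429171 0.03091979631699511
```

View pics/crop.png

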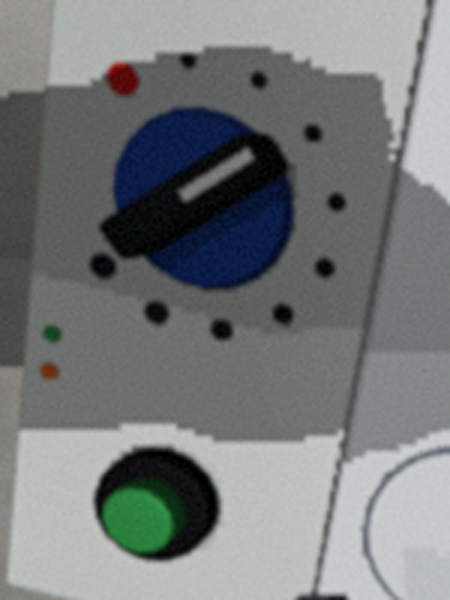

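The white line lies at +29.3°, so the dial is at speed 3 (dot 3 is at +29.4°). Speed 6 is at −60.6°. I'll shut the fingers and move above the anticlockwise flank.

play_rows([
  [0,0,-3,0,0,0,-1],
  [2.4,-3.3,-3,0,0,-0.13,-1],
  [4.9,-6.5,-3,0,0,-0.26,-1],
  [7.3,-9.8,-3,0,0,-0.39,-1],
  [9.7,-13.1,-3,0,0,-0.513,-1],
], squeeze=20)

```text
clock: 0.6
position: [0.4924, 0.0977, 0.2256]
tool_rot: [-3.141, 0.0, 2.089]
force: [1.0, 1.0, 0.0]
grip_width: 0.0122
finger_force: 0.0
```

play_rows([
  [0,0,2,0,0,0,-1],
  [0,0,4,0,0,0,-1],
  [0,0,6,0,0,0,-1],
  [0,0,8,0,0,0,-1],
  [0,0,8,0,0,0,-1],
])

```text
clock: 1.1
position: [0.4926, 0.0966, 0.1438]
tool_rot: [-3.138, -0.001, 2.084]
force: [-0.3, -0.5, 0.9]
grip_width: 0.0002
finger_force: 0.0
```

Run:
```python
from h import *
p,d,c=grab("wrist"); p2,_,c2=grab("side")
cv2.imwrite("pics/a.png",np.hstack([p,p2])[:,112:912,::-1])
s=observe(); print(s["position"],s["tool_rot"],s["grip_width"],s["clock"],s["force"])
```

```text
[0.49396508 0.09700359 0.14607685] [-3.14106085e+00 -1.78415237e-04  2.08381379e+00] -3.6127243998652054e-06 1.2 [-0.253803   -0.18000245  0.38600617]
```

View pics/a.png

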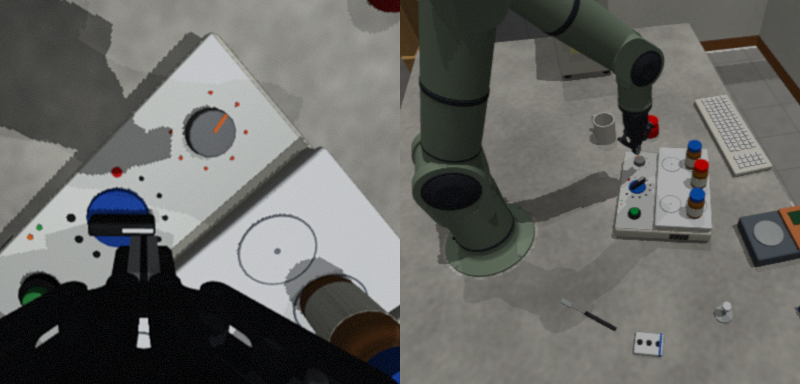

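The wrist view shows the shut fingers' tips at about (145,235) and the pointer horizontal at (120,225), parallel to tool y. The fingers are beside its anticlockwise flank, and the side view agrees. Lowering now.

play_rows([
  [0,0,2.5,0,0,0,-1],
  [0,0,4.5,0,0,0,-1],
  [0,0,6.2,0,0,0,-1],
  [0,0,7.1,0,0,0,-1],
  [0,0,7.1,0,0,0,-1],
])

```text
clock: 1.7
position: [0.4939, 0.097, 0.0747]
tool_rot: [-3.141, -0.0, 2.084]
force: [0.0, -0.0, -0.1]
grip_width: 0.0001
finger_force: 0.0
```

play_rows([
  [-0.3,0,0,0,0,0,-1],
  [-0.6,0,0,0,0,0,-1],
  [-0.8,0,0,0,0,0,-1],
  [-1.0,0,0,0,0,0,-1],
  [-1.0,0,0,0,0,0,-1],
])

```text
clock: 2.2
position: [0.4992, 0.0879, 0.075]
tool_rot: [3.141, 0.0, 2.083]
force: [0.5, 0.4, 0.2]
grip_width: -0.0001
finger_force: 0.0
```

```bash
cat > plan.py <<'E'
# rows that carry the tool round the dial: angles th (deg), g clearance m, r m
from h import *
import sys
from scipy.spatial.transform import Rotation as Ro
def plan(pose,yaw0,ths,g,r,z=None):
    D=np.load("dial.npz")["ctr"]; R=Ro.from_euler("xyz",[np.pi,0,yaw0])
    for th in ths:
        t=np.radians(th); P=D+r*np.array([np.cos(t),np.sin(t)])+(.018+g)*np.array([-np.sin(t),np.cos(t)])
        d=R.inv().apply([*(P-pose[:2]),0])*100; print(th,np.round(d,2),"wz",round(-(t+np.pi/2-yaw0),3))
E
python3 - <<'E'
from plan import *
s=observe(); print(s["position"],s["tool_rot"],s["force"],s["clock"])
D=np.load("dial.npz")["ctr"]; a=s["tool_rot"][2]; v=s["position"][:2]-D; print("r",v@[np.sin(a),-np.cos(a)],"off",v@[np.cos(a),np.sin(a)])
plan(s["position"],s["tool_rot"][2],[29.4,25,20,15,10,5],0,.025)
E
```

```text
[0.49915726 0.0879441  0.07502374] [3.14126235e+00 1.82227889e-04 2.08327549e+00] [0.5139787  0.42157613 0.23773285] 2.2
r 0.025018450384463004 off 0.019482108286972995
29.4 [-0.15 -0.   -0.  ] wz -0.001
25 [-0.34  0.13  0.  ] wz 0.076
20 [-0.58  0.26  0.  ] wz 0.163
15 [-0.82  0.37  0.  ] wz 0.251
10 [-1.08  0.45  0.  ] wz 0.338
5 [-1.34  0.52  0.  ] wz 0.425
```

play_rows([
  [-0.15,0,0,0,0,0,-1],
  [-0.34,0.13,0,0,0,0.076,-1],
  [-0.58,0.26,0,0,0,0.163,-1],
  [-0.82,0.37,0,0,0,0.251,-1],
  [-0.95,0.41,0,0,0,0.295,-1],
])

```text
clock: 2.7
position: [0.5073, 0.0819, 0.0748]
tool_rot: [3.142, 0.0, 1.785]
force: [0.1, -0.3, 1.4]
grip_width: -0.0001
finger_force: 0.0
```

Run:
```python
from plan import *
p,d,c=grab("wrist");p2,_,c2=grab("side")
cv2.imwrite("pics/b.png",np.hstack([p[100:384,100:400,::-1],cv2.resize(p2[150:250,215+0:315+0,::-1],(284,284)),cv2.resize(p2[150:250,300:400,::-1],(1,284))]))
from workcell import viewer
s=observe(); print(s["position"],s["tool_rot"],s["force"],s["clock"])
D=np.load("dial.npz")["ctr"]; a=s["tool_rot"][2]; v=s["position"][:2]-D; print("r",v@[np.sin(a),-np.cos(a)],"off",v@[np.cos(a),np.sin(a)])
plan(s["position"],s["tool_rot"][2],[12,8,4,0,-5,-10,-15,-20],0,.025)
```

```text
[0.50722851 0.08198585 0.07478548] [-3.14158145e+00  1.48923063e-04  1.78810877e+00] [ 0.33025852  0.65856341 -0.26661135] 2.8
r 0.024865943232927346 off 0.018359111060808665
12 [-0.06  0.03  0.  ] wz 0.008
8 [-0.24  0.15  0.  ] wz 0.078
4 [-0.42  0.25  0.  ] wz 0.147
0 [-0.62  0.34  0.  ] wz 0.217
-5 [-0.87  0.44  0.  ] wz 0.305
-10 [-1.13  0.51  0.  ] wz 0.392
-15 [-1.39  0.56  0.  ] wz 0.479
-20 [-1.66  0.59  0.  ] wz 0.566
```

View pics/b.png

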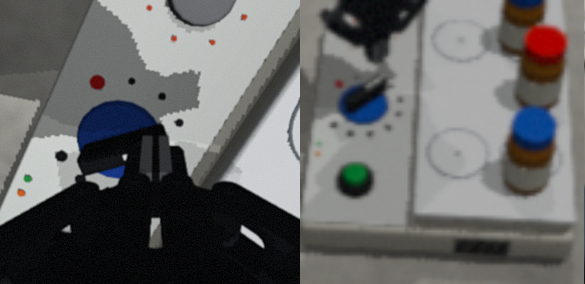

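The crop shows the pointer still tilted up-right about 16° relative to the tool, so the dial is still at speed 3. The tips are thinner than the pads, so contact comes later than planned. I'll add a numeric pointer estimator that uses the pointer's tail, which the fingers don't hide.

```bash
cat > ptr.py <<'E'
from plan import *
def ptr(name="wrist"):
    p,d,c=grab(name); s=observe(); D=np.load("dial.npz")["ctr"]; a=s["tool_rot"][2]
    X=p.astype(int); v,u=np.nonzero(np.ones(X.shape[:2])); 
    R=np.array(c["R"]);t=np.array(c["t"]);o=-R.T@t
    q=R.T@np.stack([(u-c["cx"])/c["fx"],(v-c["cy"])/c["fy"],np.ones(len(u))]); k=(.088-o[2])/q[2]
    P=(o[:,None]+q*k)[:2].T-D; ty=np.array([np.sin(a),-np.cos(a)])
    col=X[v,u]; r=np.linalg.norm(P,axis=1); m=(col.max(1)<45)&(r>.009)&(r<.021)&(P@ty<-.004)
    mm=P[m].mean(0); print("pointer",np.degrees(np.arctan2(*(-mm)[::-1])).round(1),m.sum())
    vv=s["position"][:2]-D; off=vv@[np.cos(a),np.sin(a)];rr=vv@ty
    print("tool th",round(np.degrees(a)-90,1),"r",rr.round(4),"off",off.round(4),"TCPang",np.degrees(np.arctan2(*vv[::-1])).round(1),"F",np.round(s["force"],1),"t",s["clock"],"z",s["position"][2].round(4))
    return p,s
E
python3 - <<'E'
from ptr import *
p,s=ptr()
D=np.load("dial.npz")["ctr"]
plan(s["position"],s["tool_rot"][2],[12.4,8,4,0,-4,-8],-.006,.025)
E
```

```text
pointer 2.3 667
tool th 12.6 r 0.0248 off 0.0184 TCPang 49.2 F [-0.1  0.  -0. ] t 2.85 z 0.0748
12.4 [-0.65  0.02  0.  ] wz 0.003
8 [-0.84  0.11  0.  ] wz 0.08
4 [-1.03  0.17  0.  ] wz 0.149
0 [-1.21  0.22  0.  ] wz 0.219
-4 [-1.4   0.26  0.  ] wz 0.289
-8 [-1.6   0.28  0.  ] wz 0.359
```

Run:
```python
from ptr import *
ptr("side")
ptr("scene")
```

```text
pointer 47.1 19
tool th 12.6 r 0.0247 off 0.0184 TCPang 49.3 F [0.2 0.4 0.1] t 2.9 z 0.0748
pointer 26.5 6
tool th 12.6 r 0.0247 off 0.0185 TCPang 49.3 F [-0.2  0.1  0.4] t 2.95 z 0.0748
```

play_rows([
  [-0.1,0,0,0,0,0,-1],
  [-0.2,0,0,0,0,0,-1],
  [-0.3,0,0,0,0,0,-1],
  [-0.4,0,0,0,0,0,-1],
  [-0.4,0,0,0,0,0,-1],
])

```text
clock: 3.45
position: [0.508, 0.0779, 0.0748]
tool_rot: [-3.142, 0.0, 1.789]
force: [0.5, -0.6, -0.0]
grip_width: -0.0002
finger_force: 0.0
```

Run:
```python
from ptr import *
p,s=ptr(); cv2.imwrite("pics/c.png",cv2.resize(p[130:330,130:370,::-1],None,fx=3,fy=3,interpolation=2))
```

```text
pointer 3.5 659
tool th 12.5 r 0.0248 off 0.0143 TCPang 42.5 F [ 0.6  0.3 -0. ] t 3.5 z 0.0748
```

View pics/c.png

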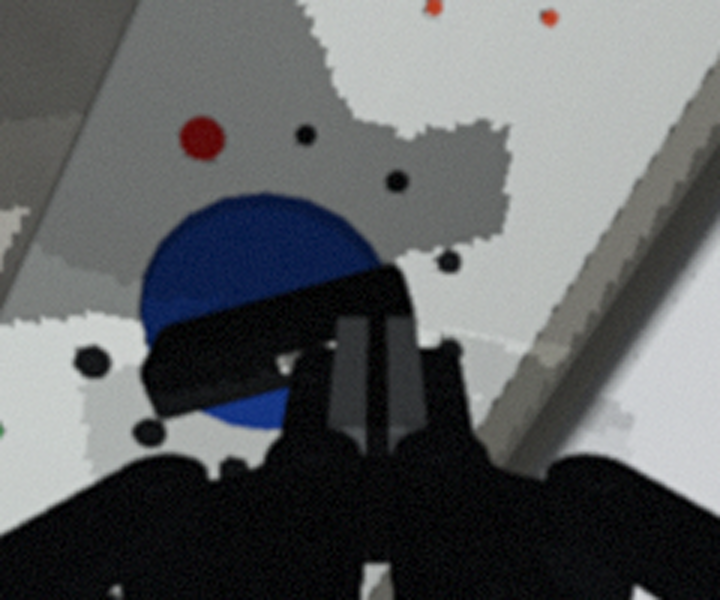

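Run:
```python
from h import *
s=observe(); c=viewer.camera_info("wrist"); p,d=viewer.grab_frame("wrist")
R=np.array(c["R"]);t=np.array(c["t"])
def pj(X): q=R@np.array(X)+t; return (np.array([q[0]/q[2]*c["fx"]+c["cx"],q[1]/q[2]*c["fy"]+c["cy"]])-130)*3+1, q[2]
T=s["position"]; a=s["tool_rot"][2]; tx=np.array([np.cos(a),np.sin(a),0])
for h in(-.011,0,.011): print("tip",h,pj(T+h*tx), "20mm up",pj(T+h*tx+[0,0,.02]))
D=np.load("dial.npz")["ctr"]
for th in (29.4,14,-.6):
    e=np.array([np.cos(np.radians(th)),np.sin(np.radians(th))]);n=np.array([-e[1],e[0]])
    print(th,[pj([*(D+r*e+w*n),z])[0].round() for r,w,z in((.034,.007,.088),(-.024,.007,.088),(.034,-.007,.088),(-.024,-.007,.088))])
for x,y in((355,330),(355,400),(405,330),(405,400),(300,300),(395,290),(320,370),(380,335)): print((x,y),d[130+y//3,130+x//3])
```

```text
tip -0.011 (array([373.4192316, 328.2046706]), np.float64(0.19629949725335072)) 20mm up (array([373.10768194, 373.93825189]), np.float64(0.17723668391914063))
tip 0 (array([373.34604803, 281.49007665]), np.float64(0.19297169628926308)) 20mm up (array([373.02051484, 322.97822024]), np.float64(0.17390888295505302))
tip 0.011 (array([373.27029607, 233.13602185]), np.float64(0.1896438953251755)) 20mm up (array([372.92994672, 270.02986913]), np.float64(0.1705810819909654))
29.4 [array([402., 298.]), array([130., 373.]), array([421., 358.]), array([154., 430.])]
14 [array([418., 337.]), array([131., 344.]), array([419., 398.]), array([138., 405.])]
-0.6 [array([422., 376.]), array([140., 318.]), array([405., 434.]), array([130., 378.])]
(355, 330) 0.0
(355, 400) 0.12641242
(405, 330) 0.14707372
(405, 400) 0.12636334
(300, 300) 0.1932561
(395, 290) 0.18604101
(320, 370) 0.14242008
(380, 335) 0.14602545
```

Run:
```python
from h import *
c=viewer.camera_info("wrist"); p,d=viewer.grab_frame("wrist")
R=np.array(c["R"]);t=np.array(c["t"])
rows=range(235,445,12); cols=range(120,480,24)
print("      "+"".join(f"{x:5d}" for x in cols))
for y in rows:
    l=f"{y:5d} "
    for x in cols:
        u,v=130+x//3,130+y//3; dd=d[v,u]
        X=R.T@(np.array([(u-c["cx"])/c["fx"],(v-c["cy"])/c["fy"],1])*dd-t)
        l+=f"{X[2]*1000:4.0f}"+("k" if p[v,u].max()<45 else "b" if int(p[v,u,2])>2*int(p[v,u,0]) else " ") if dd>0 else "   - "[0:5]
    print(l)
s=observe();print(s["position"],s["tool_rot"])
```

```text
120  144  168  192  216  240  264  288  312  336  360  384  408  432  456
  235   61   59   62   66b  66b  66b  66b  65b  65b  67b  61   59   60   59   60 
  247   60   59   66b  66b  66b  66b  66b  65b  67b  67b  64b  60   60   60   59 
  259   60   60   66b  65b  65b  66b  65b  66b  67b  66b  66b  58   60   60   60 
  271   59   61   66b  66b  64b  66b  65b  66b  65b  66b  68b  71k  60   60   60 
  283   60   64b  65b  66b  67b  66b  65b  65b  65b  71k  74k  77k  60   59   59 
  295   59   66b  66b  66b  66b  67b  65b  70k  74k  78k  82k  85k  73   60   60 
  307   59   65b  67b  67b  64b  69k  73k  77k  81k  84k  86k  88k  81k  60   59 
  319   60   66b  66b  69k  74k  77k  80k  83k  86k  86k 116  116k 115   60   60 
  331   60   66   72k  76k  78k  82k  84k  85k  87k 120k 120  120k 119   59   60 
  343   60    -   79k  83k  84k  87k  85k  87k  89k 124  124  124k 123   60   60 
  355   59   60   85k  86k  88k  88k  88k  89  121k 129  128  129k 128  122k 121k
  367   60   86k  87k  88k  88k  88k  87k  89  124k 132  133  132k 132  125k 125k
  379   59   88k  87k  87k  89k  87k  89k  87k 128k 135  135  134k 135  129k 128k
  391   60   60   87k  88k  88k  87k  87k 132k 131k 139  138  138k 139  131k 131k
  403   60   60   87k  88k  87k  65b  66b 135k 135k 143  142  141k 141  137k 135k
  415   60   59   87k  60   66b  66b  66b 138k 138k 145  144  145k 145  139k 138k
  427   59   60k  60   61   61   60   66b 142k 149k 148  147  148k 147  150k 142k
  439   59   60k  60   60   60   60   59  153k 154k 152k 148  148k 152k 154k 154k
[0.50800499 0.07810096 0.07480104] [-3.14157542e+00 -1.43347798e-06  1.78881990e+00]
```

Run:
```python
from h import *
s=observe();T=s["position"];a=s["tool_rot"][2]
tx=np.array([np.cos(a),np.sin(a)]);ty=np.array([np.sin(a),-np.cos(a)])
for n in("wrist","side","scene"):
    p,d,c=grab(n);R=np.array(c["R"]);t=np.array(c["t"])
    v,u=np.nonzero(d>0);dd=d[v,u]
    X=(R.T@(np.stack([(u-c["cx"])/c["fx"]*dd,(v-c["cy"])/c["fy"]*dd,dd])-t[:,None])).T
    L=np.c_[(X[:,:2]-T[:2])@tx,(X[:,:2]-T[:2])@ty,X[:,2]-T[2]]*1000
    print(n)
    for lo in(-5,5,15,25,35,45,55,65,80):
        m=(np.abs(L[:,0])<40)&(np.abs(L[:,1])<25)&(L[:,2]>lo)&(L[:,2]<=lo+10)
        if m.any(): print(lo,m.sum(),"x",np.percentile(L[m,0],[5,50,95]).round(1),"y",np.percentile(L[m,1],[5,50,95]).round(1))
```

```text
wrist
-5 319 x [-6.5 -2.2  1.3] y [-23.2  -8.3   6.4]
5 719 x [-16.8  -5.8   0.8] y [-23.9 -15.2   4.3]
35 213 x [ 6.5 10.5 11.1] y [-9.8  1.1 11.5]
45 559 x [ 6.3  7.3 11.1] y [-11.4   0.6  13.1]
55 695 x [ 6.2  7.4 11.2] y [-11.4   1.1  13.1]
65 863 x [-8.7  9.  11.3] y [-6.6  0.6  7.4]
80 2716 x [-7.7 11.3 12.8] y [-22.3  -1.3  22.2]
side
-5 20 x [-31.  -17.4 -11.9] y [-18.2  -9.3   6.4]
5 36 x [-19.9 -11.6  -1.3] y [-23.2  -9.4   5.8]
15 11 x [-17.7 -11.6  -6.3] y [-24.1  -7.5   0.4]
35 6 x [-12.2  -9.   -5. ] y [-7.8 -1.5  8.8]
45 19 x [-11.4  -7.2   1.5] y [-12.3  -3.4  13.8]
55 20 x [-13.   -6.9   4.8] y [-13.6  -6.3  13.3]
65 19 x [-12.   -9.4  -3.9] y [-11.9  -2.6  10.5]
80 30 x [-14.3 -11.3   1. ] y [-19.3   3.1  21.7]
scene
-5 30 x [-30.5 -15.4  -0.4] y [-23.2  -4.7   8.2]
5 35 x [-19.4 -10.9  -0.5] y [-21.2  -4.9   7.2]
15 16 x [-15.2 -10.1  -5.1] y [-23.1  -9.    4.5]
35 10 x [-10.4  -4.3  10.4] y [2.6 4.6 9.4]
45 19 x [-11.8  -6.4   9.5] y [-9.2  8.6 12.7]
55 18 x [-11.3  -4.6   5.6] y [ 4.6 10.5 14.3]
65 5 x [-11.2  -1.5   3.9] y [ 1.8 12.2 12.8]
80 10 x [-11.9 -10.5   0.4] y [-4.1  8.7 12.9]
```

The depth data settle it. The real fingertips end about 38 mm above the reported TCP (z≈113 mm), so the fingers were passing over the pointer. I'll back off and then go lower, with the force checked on the way.

Run:
```python
from ptr import *
s=observe(); plan(s["position"],s["tool_rot"][2],[29.4],.012,.025)
p,d,c=grab("wrist");R=np.array(c["R"]);t=np.array(c["t"]);T=s["position"];a=s["tool_rot"][2]
v,u=np.nonzero(d>0);dd=d[v,u]
X=(R.T@(np.stack([(u-c["cx"])/c["fx"]*dd,(v-c["cy"])/c["fy"]*dd,dd])-t[:,None])).T
V=X[:,:2]-T[:2];L=np.c_[V@[np.cos(a),np.sin(a)],V@[np.sin(a),-np.cos(a)],X[:,2]-T[2]]*1000
m=dd<.155
for y in range(-60,61,10):
    k=m&(np.abs(L[:,1]-y)<5)
    if k.any(): print(y,"min z",L[k,2].min().round(),"x there",L[k,0][L[k,2].argmin()].round())
```

```text
29.4 [ 2.15 -0.96 -0.  ] wz -0.295
-60 min z 114.0 x there 11.0
-50 min z 101.0 x there 11.0
-40 min z 87.0 x there 11.0
-30 min z 80.0 x there 11.0
-20 min z 76.0 x there 6.0
-10 min z 39.0 x there 11.0
0 min z 37.0 x there 10.0
10 min z 38.0 x there 10.0
20 min z 75.0 x there 6.0
30 min z 80.0 x there 11.0
40 min z 87.0 x there -8.0
50 min z 99.0 x there 10.0
60 min z 111.0 x there 10.0
```

play_rows([
  [0.6,-0.2,0,0,0,-0.07,-1],
  [1.2,-0.5,0,0,0,-0.15,-1],
  [1.8,-0.8,0,0,0,-0.23,-1],
  [2.15,-0.96,0,0,0,-0.295,-1],
  [2.15,-0.96,0,0,0,-0.295,-1],
])

```text
clock: 4.3
position: [0.4937, 0.0974, 0.0748]
tool_rot: [-3.142, -0.0, 2.086]
force: [-0.4, 0.4, 1.1]
grip_width: 0.0
finger_force: 0.0
```

play_rows([
  [0,0,0.6,0,0,0,-1],
  [0,0,1.2,0,0,0,-1],
  [0,0,1.8,0,0,0,-1],
  [0,0,2.2,0,0,0,-1],
  [0,0,2.2,0,0,0,-1],
])

```text
clock: 4.8
position: [0.4936, 0.0969, 0.0521]
tool_rot: [-3.14, -0.0, 2.084]
force: [-0.3, 0.3, -0.5]
grip_width: -0.0001
finger_force: 0.0
```

play_rows([
  [0,0,0.4,0,0,0,-1],
  [0,0,0.8,0,0,0,-1],
  [0,0,1.2,0,0,0,-1],
  [0,0,1.6,0,0,0,-1],
  [0,0,1.6,0,0,0,-1],
])

```text
clock: 5.3
position: [0.4937, 0.097, 0.0363]
tool_rot: [-3.141, -0.0, 2.084]
force: [-0.5, -0.4, 1.0]
grip_width: -0.0002
finger_force: 0.0
```

Run:
```python
from ptr import *
p,s=ptr(); cv2.imwrite("pics/d.png",cv2.resize(p[130:330,130:370,::-1],None,fx=3,fy=3,interpolation=2))
plan(s["position"],s["tool_rot"][2],[29.4,25,20,15,10],0,.025)
```

```text
pointer 25.6 1490
tool th 29.4 r 0.0248 off 0.03 TCPang 79.8 F [-0.8  0.3  0.2] t 5.35 z 0.0365
29.4 [-1.2   0.02  0.  ] wz -0.0
25 [-1.39  0.15  0.  ] wz 0.077
20 [-1.63  0.28  0.  ] wz 0.164
15 [-1.87  0.39  0.  ] wz 0.251
10 [-2.13  0.48  0.  ] wz 0.338
```

View pics/d.png

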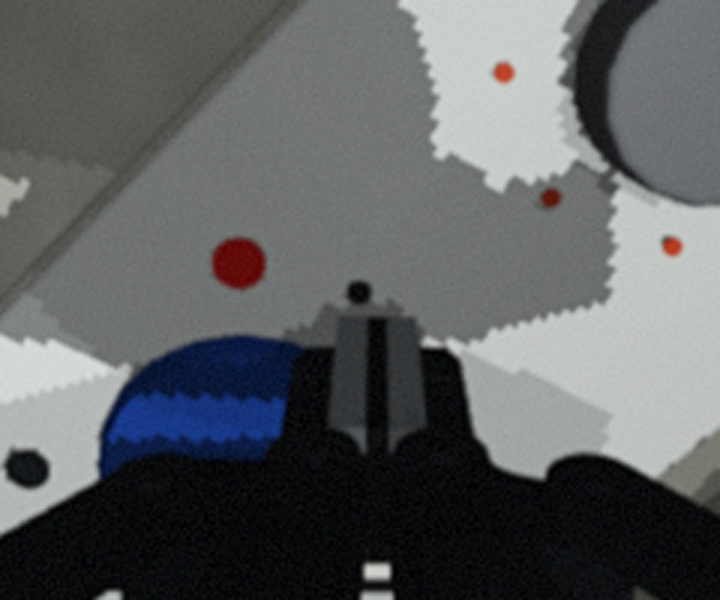

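The tips are now down beside the skirt at (375,318), next to dot 1 (358,292), and no force is felt. Pushing one click.

play_rows([
  [-0.4,0,0,0,0,0,-1],
  [-0.8,0,0,0,0,0,-1],
  [-1.1,0,0,0,0,0,-1],
  [-1.2,0,0,0,0,0,-1],
  [-1.2,0,0,0,0,0,-1],
])

```text
clock: 5.85
position: [0.5001, 0.0866, 0.0369]
tool_rot: [3.141, -0.0, 2.084]
force: [0.7, 1.5, 0.9]
grip_width: -0.0
finger_force: 0.7
```

play_rows([
  [-0.1,0.06,0,0,0,0.035,-1],
  [-0.19,0.13,0,0,0,0.077,-1],
  [-0.31,0.2,0,0,0,0.12,-1],
  [-0.43,0.26,0,0,0,0.164,-1],
  [-0.43,0.26,0,0,0,0.164,-1],
])

```text
clock: 6.35
position: [0.5044, 0.084, 0.0368]
tool_rot: [-3.142, 0.0, 1.917]
force: [0.1, 1.5, 1.1]
grip_width: 0.0001
finger_force: 0.9
```

Run:
```python
from ptr import *
p,s=ptr()
plan(s["position"],s["tool_rot"][2],[20,17,15,12,10,5,0],0,.025)
```

```text
pointer 16.9 1607
tool th 20.0 r 0.025 off 0.0179 TCPang 55.6 F [0.2 1.  1.1] t 6.4 z 0.0368
20 [ 0.01 -0.   -0.  ] wz -0.001
17 [-0.12  0.09  0.  ] wz 0.052
15 [-0.21  0.14  0.  ] wz 0.087
12 [-0.35  0.22  0.  ] wz 0.139
10 [-0.45  0.27  0.  ] wz 0.174
5 [-0.7   0.38  0.  ] wz 0.261
0 [-0.95  0.46  0.  ] wz 0.349
```

play_rows([
  [-0.12,0.09,0,0,0,0.052,-1],
  [-0.21,0.14,0,0,0,0.087,-1],
  [-0.35,0.22,0,0,0,0.139,-1],
  [-0.45,0.27,0,0,0,0.174,-1],
  [-0.45,0.27,0,0,0,0.174,-1],
])

```text
clock: 6.9
position: [0.5084, 0.0805, 0.0368]
tool_rot: [3.142, 0.0, 1.745]
force: [-0.1, 0.4, -0.3]
grip_width: -0.0
finger_force: 0.0
```

Run:
```python
from ptr import *
def cloud():
    p,d,c=grab("wrist"); R=np.array(c["R"]);t=np.array(c["t"]);D=np.load("dial.npz")["ctr"]
    v,u=np.nonzero(d>0);dd=d[v,u]
    X=(R.T@(np.stack([(u-c["cx"])/c["fx"]*dd,(v-c["cy"])/c["fy"]*dd,dd])-t[:,None])).T
    k=(X[:,2]>.084)&(X[:,2]<.092)&(np.hypot(*(X[:,:2]-D).T)<.04); return X[k,:2]-D
p,s=ptr(); cv2.imwrite("pics/e.png",cv2.resize(p[130:330,130:370,::-1],None,fx=3,fy=3,interpolation=2))
for n in("wrist","side"):
    P,d,c=grab(n); R=np.array(c["R"]);t=np.array(c["t"]);D=np.load("dial.npz")["ctr"]
    v,u=np.nonzero(d>0);dd=d[v,u]
    X=(R.T@(np.stack([(u-c["cx"])/c["fx"]*dd,(v-c["cy"])/c["fy"]*dd,dd])-t[:,None])).T
    k=(X[:,2]>.083)&(X[:,2]<.093)&(np.hypot(*(X[:,:2]-D).T)<.036); print(n,k.sum())
    if k.sum()>5:
        vx,vy,x0,y0=cv2.fitLine((X[k,:2]-D).astype(np.float32),2,0,.01,.01).ravel(); print(np.degrees(np.arctan2(vy,vx)),x0,y0)
plan(s["position"],s["tool_rot"][2],[10,5,0,-5,-10,-15,-18,-20],0,.025)
```

```text
pointer 6.7 1608
tool th 10.1 r 0.0249 off 0.0179 TCPang 45.7 F [-0.  -0.5 -0.3] t 6.95 z 0.0368
wrist 626
37.347324 -0.0038439985 0.013360858
side 83
6.1323457 0.0056479047 0.00029967076
10 [0.01 0.01 0.  ] wz 0.001
5 [-0.21  0.16  0.  ] wz 0.088
0 [-0.45  0.28  0.  ] wz 0.176
-5 [-0.7   0.39  0.  ] wz 0.263
-10 [-0.95  0.47  0.  ] wz 0.35
-15 [-1.21  0.53  0.  ] wz 0.437
-18 [-1.37  0.56  0.  ] wz 0.49
-20 [-1.48  0.57  0.  ] wz 0.525
```

View pics/e.png

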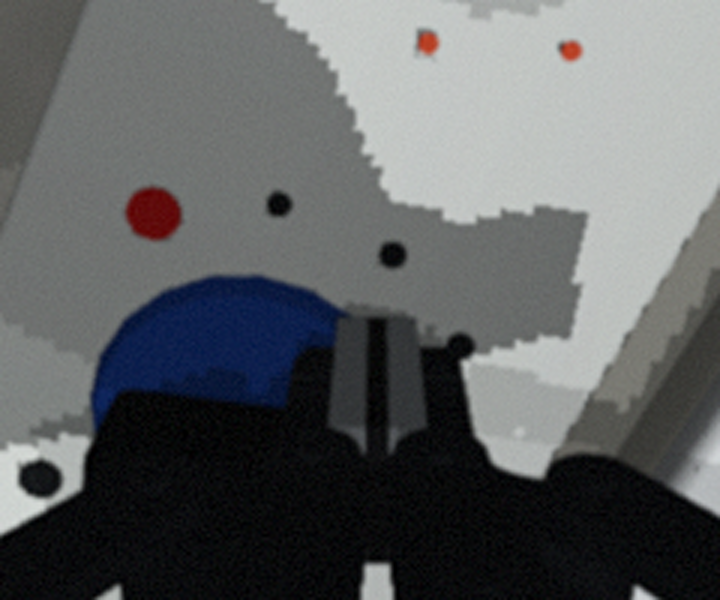

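The flank edge now slopes down-right relative to the tool and contact is lost, so it snapped to speed 4. Next click.

play_rows([
  [-0.21,0.16,0,0,0,0.088,-1],
  [-0.45,0.28,0,0,0,0.176,-1],
  [-0.7,0.39,0,0,0,0.263,-1],
  [-0.95,0.47,0,0,0,0.35,-1],
  [-0.95,0.47,0,0,0,0.35,-1],
])

```text
clock: 7.55
position: [0.5146, 0.0723, 0.0368]
tool_rot: [-3.142, 0.0, 1.395]
force: [0.2, 1.0, 0.8]
grip_width: 0.0
finger_force: 0.6
```

play_rows([
  [-0.12,0.09,0,0,0,0.052,-1],
  [-0.21,0.14,0,0,0,0.087,-1],
  [-0.35,0.22,0,0,0,0.139,-1],
  [-0.45,0.27,0,0,0,0.174,-1],
  [-0.45,0.27,0,0,0,0.174,-1],
])

```text
clock: 8.05
position: [0.5164, 0.0671, 0.0368]
tool_rot: [-3.142, 0.0, 1.222]
force: [0.8, -0.1, -0.9]
grip_width: 0.0001
finger_force: 0.0
```

```bash
cat > look.py <<'E'
from ptr import *
p,s=ptr()
P,d,c=grab("side"); R=np.array(c["R"]);t=np.array(c["t"]);D=np.load("dial.npz")["ctr"]
v,u=np.nonzero(d>0);dd=d[v,u]
X=(R.T@(np.stack([(u-c["cx"])/c["fx"]*dd,(v-c["cy"])/c["fy"]*dd,dd])-t[:,None])).T
k=(X[:,2]>.083)&(X[:,2]<.093)&(np.hypot(*(X[:,:2]-D).T)<.036)
vx,vy,x0,y0=cv2.fitLine((X[k,:2]-D).astype(np.float32),2,0,.01,.01).ravel(); print("side ptr",np.degrees(np.arctan2(vy,vx)),x0,y0,k.sum())
E
python3 - <<'E'
from look import *
plan(s["position"],s["tool_rot"][2],[-20,-25,-30,-35,-40,-45,-50],0,.025)
E
```

```text
pointer -23.2 1602
tool th -19.9 r 0.0248 off 0.0181 TCPang 16.2 F [-0.2 -0.8  0.2] t 8.1 z 0.0368
side ptr -21.637087 0.0058858106 -0.0035884012 84
-20 [-0.02  0.02  0.  ] wz 0.001
-25 [-0.24  0.17  0.  ] wz 0.089
-30 [-0.48  0.29  0.  ] wz 0.176
-35 [-0.73  0.4   0.  ] wz 0.263
-40 [-0.98  0.48  0.  ] wz 0.351
-45 [-1.24  0.54  0.  ] wz 0.438
-50 [-1.51  0.58  0.  ] wz 0.525
```

That is the same signature as the last click, and the side-view angle dropped 28°, so it is at speed 5. Last click.

play_rows([
  [-0.24,0.17,0,0,0,0.089,-1],
  [-0.48,0.29,0,0,0,0.176,-1],
  [-0.73,0.4,0,0,0,0.263,-1],
  [-0.98,0.48,0,0,0,0.351,-1],
  [-0.98,0.48,0,0,0,0.351,-1],
])

```text
clock: 8.65
position: [0.5177, 0.0565, 0.0368]
tool_rot: [3.141, 0.0, 0.87]
force: [0.9, 1.2, -0.3]
grip_width: 0.0002
finger_force: 0.6
```

play_rows([
  [-0.12,0.09,0,0,0,0.052,-1],
  [-0.21,0.14,0,0,0,0.087,-1],
  [-0.35,0.22,0,0,0,0.139,-1],
  [-0.45,0.27,0,0,0,0.174,-1],
  [-0.45,0.27,0,0,0,0.174,-1],
])

```text
clock: 9.15
position: [0.5166, 0.0511, 0.0367]
tool_rot: [-3.142, 0.0, 0.697]
force: [0.3, -0.5, -0.9]
grip_width: 0.0
finger_force: 0.0
```

```bash
python3 look.py
```

```text
pointer -53.1 1599
tool th -50.0 r 0.0249 off 0.018 TCPang -14.1 F [-0.3 -0.3 -0.1] t 9.2 z 0.0368
side ptr -48.493557 0.0034289556 -0.0059681563 78
```

Contact is lost again, so it should be at 6. I'll back off, rise and verify.

play_rows([
  [0.4,0,0,0,0,0,-1],
  [0.8,0,0,0,0,0,-1],
  [0.8,0,-3,0,0,0,-1],
  [0.8,0,-6,0,0,0,-1],
  [0.8,0,-9,0,0,0,-1],
])

```text
clock: 9.75
position: [0.523, 0.0566, 0.1278]
tool_rot: [-3.142, 0.0, 0.697]
force: [0.2, 0.5, 0.2]
grip_width: -0.0002
finger_force: 0.0
```

play_rows([
  [2,-1,-2,0,0,-0.1,-1],
  [4,-2,-4,0,0,-0.2,-1],
  [5,-2,-6,0,0,-0.3,-1],
  [5,-2,-6,0,0,-0.4,-1],
  [5,-2,-6,0,0,-0.5,-1],
])

```text
clock: 10.25
position: [0.549, 0.1045, 0.1874]
tool_rot: [3.141, -0.001, 1.202]
force: [-0.4, -0.0, -1.1]
grip_width: 0.0002
finger_force: 0.0
```

Run:
```python
from look import *
p,d,c=grab("wrist");cv2.imwrite("pics/f.png",p[:,:,::-1])
s=observe(); print(s["position"],s["tool_rot"],s["clock"])
R=np.array(c["R"]);t=np.array(c["t"]);v,u=np.nonzero(d>0);dd=d[v,u]
X=(R.T@(np.stack([(u-c["cx"])/c["fx"]*dd,(v-c["cy"])/c["fy"]*dd,dd])-t[:,None])).T
k=(X[:,2]>.084)&(X[:,2]<.092)&(np.hypot(*(X[:,:2]-D).T)<.036)
vx,vy,x0,y0=cv2.fitLine((X[k,:2]-D).astype(np.float32),2,0,.01,.01).ravel(); print("wrist ptr",np.degrees(np.arctan2(vy,vx)),x0,y0,k.sum())
q=p[v,u].astype(int); g=(q[:,1]>80)&(q[:,1]>1.6*q[:,0])&(q[:,1]>1.4*q[:,2])&(X[:,2]>.075)&(X[:,2]<.09)
print("green",X[g].mean(0) if g.any() else None,g.sum())
y=np.radians(-15.57);print("green by geometry",D+.112*np.array([np.sin(y),-np.cos(y)]))
```

```text
pointer -70.0 149
tool th -20.8 r 0.0416 off 0.0646 TCPang 36.4 F [ 0.  -0.5 -0.2] t 10.3 z 0.1871
side ptr -60.605797 0.0016543892 -0.007194966 67
[0.5485448  0.10393928 0.18680148] [-3.14149237e+00 -7.39551837e-05  1.19500869e+00] 10.4
wrist ptr -60.906513 -0.0005607841 0.004470271 495
green None 0
green by geometry [ 0.4568432  -0.04919267]
```

View pics/f.png

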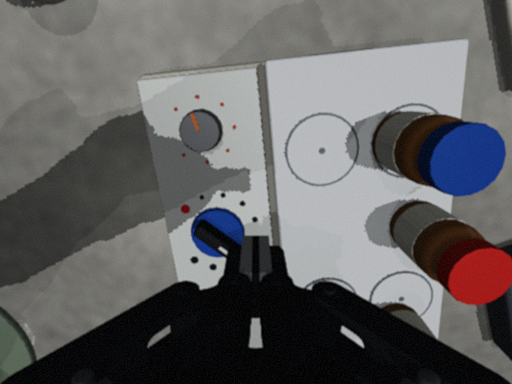

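The side and wrist fits put the pointer at −60.6° and −60.9°, and speed 6 is at −60.6°. The heat dial at (200,130) is untouched. Now to the start button.

play_rows([
  [-3.5,-0.6,0,0,0,0,-1],
  [-7,-1.2,0,0,0,0,-1],
  [-10.5,-1.7,0,0,0,0,-1],
  [-14,-2.3,0,0,0,0,-1],
  [-17.55,-2.88,0,0,0,0,-1],
])

```text
clock: 10.9
position: [0.4568, -0.0499, 0.1868]
tool_rot: [3.142, -0.0, 1.194]
force: [1.3, -0.9, 0.7]
grip_width: -0.0002
finger_force: 0.0
```

play_rows([
  [0,0,3,0,0,0,-1],
  [0,0,6,0,0,0,-1],
  [0,0,9,0,0,0,-1],
  [0,0,12,0,0,0,-1],
  [0,0,12,0,0,0,-1],
])

```text
clock: 11.4
position: [0.4556, -0.049, 0.0642]
tool_rot: [-3.137, 0.002, 1.194]
force: [0.3, 0.5, 0.3]
grip_width: 0.0002
finger_force: 0.0
```

Run:
```python
from h import *
s=observe(); print(s["position"],s["tool_rot"],s["force"],s["clock"])
T=s["position"];a=s["tool_rot"][2];d=np.array([.4573,-.0488])-T[:2]; print(d@[np.cos(a),np.sin(a)]*100,d@[np.sin(a),-np.cos(a)]*100,(T[2]-.0445)*100)
```

```text
[ 0.45563393 -0.04897388  0.06424951] [-3.13698859e+00  2.24451395e-03  1.19406344e+00] [0.29613642 0.52289202 0.32417047] 11.4
0.07746062908227402 0.14852689333362093 1.974950826852992
```

play_rows([
  [0,0.1,0.8,0,0,0,-1],
  [0,0.1,1.5,0,0,0,-1],
  [0,0.1,2.0,0,0,0,-1],
  [0,0.1,2.4,0,0,0,-1],
  [0,0.1,2.4,0,0,0,-1],
])

```text
clock: 11.9
position: [0.4589, -0.0493, 0.0429]
tool_rot: [3.141, -0.0, 1.197]
force: [1.1, 0.8, 4.3]
grip_width: -0.0001
finger_force: 1.7
```

play_rows([
  [0,0,0.1,0,0,0,-1],
  [0,0,0.2,0,0,0,-1],
  [0,0,0.3,0,0,0,-1],
  [0,0,0.4,0,0,0,-1],
  [0,0,0.4,0,0,0,-1],
])

```text
clock: 12.4
position: [0.4591, -0.0493, 0.04]
tool_rot: [3.14, -0.001, 1.196]
force: [-5.3, 1.6, 38.0]
grip_width: 0.0002
finger_force: 18.8
```

At 38 N the button has bottomed. Releasing.

play_rows([
  [0,0,-1,0,0,0,-1],
  [0,0,-3,0,0,0,-1],
  [0,0,-6,0,0,0,-1],
  [0,0,-10,0,0,0,-1],
  [0,0,-12,0,0,0,-1],
])

```text
clock: 12.9
position: [0.4588, -0.0495, 0.1612]
tool_rot: [3.14, -0.001, 1.196]
force: [0.1, 1.5, -1.3]
grip_width: -0.0
finger_force: 0.0
```

play_rows([
  [-1,0,-3,0,0,0,-1],
  [-3,0,-4,0,0,0,-1],
  [-5,0,-4,0,0,0,-1],
  [-5,0,-4,0,0,0,-1],
  [-5,0,-4,0,0,0,-1],
])

```text
clock: 13.4
position: [0.4399, -0.0958, 0.1987]
tool_rot: [-3.141, 0.0, 1.196]
force: [0.3, 0.3, 0.4]
grip_width: 0.0
finger_force: 0.0
```

Run:
```python
from look import *
q=P[v,u].astype(int); g=(q[:,1]>70)&(q[:,1]>1.5*q[:,0])&(q[:,1]>1.3*q[:,2])&(np.hypot(*(X[:,:2]-[.4573,-.0488]).T)<.02)
print("button top z",np.percentile(X[g,2],[50,90]) if g.any() else None,g.sum(),observe()["qd"].round(3),observe()["force"])
```

```text
pointer 31.0 13
tool th -21.4 r 0.0127 off -0.1606 TCPang -106.9 F [ 0.   1.3 -0.6] t 13.45 z 0.1986
side ptr -34.916393 0.010634681 -0.02394035 21
button top z [0.08370323 0.08609186] 45 [-0.005  0.002 -0.001 -0.002  0.    -0.001  0.003] [-0.94821252 -0.19849782  0.47223803]
```

The button is out. The side view of the dial is partly hidden now, so I'll do one clean check of the pointer from the other cameras.

Run:
```python
from h import *
D=np.load("dial.npz")["ctr"]
for n in("wrist","scene"):
    P,d,c=grab(n); R=np.array(c["R"]);t=np.array(c["t"]);v,u=np.nonzero(d>0);dd=d[v,u]
    X=(R.T@(np.stack([(u-c["cx"])/c["fx"]*dd,(v-c["cy"])/c["fy"]*dd,dd])-t[:,None])).T
    k=(X[:,2]>.083)&(X[:,2]<.093)&(np.hypot(*(X[:,:2]-D).T)<.036)
    if k.sum()>5:
        vx,vy,x0,y0=cv2.fitLine((X[k,:2]-D).astype(np.float32),2,0,.01,.01).ravel(); print(n,np.degrees(np.arctan2(vy,vx)),x0,y0,k.sum())
```

```text
wrist -49.859768 0.009216117 -0.017885352 597
scene -59.86502 0.0037802237 -0.0055417875 80
```

```bash
python3 -c "
from workcell import bot
print(bot.job_done())"
```

```text
the job is handed in; nothing more can be done
None
```

The job is handed in: I pushed the speed dial click by click from 3 to 6 (the last scene view put the pointer at −59.9°; speed 6 is −60.6°), then pressed start fully in and let it go, and the button is out again.

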